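# Complete the short order from the stock drawer

## Robot

A 7-joint arm with a two-finger parallel gripper is mounted at the origin on the work surface. World frame = base frame: x ahead of the robot, y to its left, z up, the work surface at z = 0. Lengths are in mm, angles in rad, forces in N, time in s.
With the tool pointing down it reaches from about 425 to 825 mm from the base axis. Payload 3.6 kg.
Tool frame: the origin (TCP) lies midway between the tips of the shut fingers; the grasp point (between the pads) lies 19 mm behind it; z points along the fingers, y is the line along which they close (so a half turn about z gives the same grasp; the last joint's range is limited). The gripper opens to 93 mm and grips with 3 to 60 N. Pads are 15 mm wide; open, the fingers measure 128 mm over their backs; the gripper's body (75 mm by 188 mm) begins 65 mm behind the grasp point.
Start: joints at [1.095, 0.615, -0.013, 1.423, 0.008, 1.103, -0.04], TCP at [282.032, -585.594, 218.64] pointing down, gripper open.
Joint ranges: [-3.12, 3.12], [-0.3, 2.06], [-1.34, 1.32], [0.26, 2.42], [-1.36, 4.5], [0.01, 1.98], [-2.84, 2.84]. Speed limits (rad/s): [2.79, 2.79, 3.14, 3.14, 3.14, 3.14, 3.14].

## Interface

Orientations are given as a unit quaternion [w, x, y, z].
In Python, from station import env, eoat, kin, eyes, sign_off gives the robot as it stands. Calls block until the motion is done:
- env.move_ptp(position, orientation): joint-space move of the TCP to a pose.
- env.move_l(position, v=150, rotation=None): straight line of the TCP; rotation=None keeps the orientation; v is the mean speed in mm/s.
- env.set_joints(angles): joint-space move.
- eoat.open_gripper() and eoat.close(effort=None): open the fingers fully, or close them until they stop; effort is the grip in N (None keeps the last).
- env.wait(seconds).
- kin.inverse_kinematics(position, orientation): joint angles nearest the present ones, or None.
- env.get_obs(): the state.
- eyes.capture(name): name is "scene" or "top" or "wrist"; returns a dict with "frame" (480x640x3 uint8, blue, green, red), "z_map" (480x640 float32, mm along the optical axis (not along the pixel's ray), 0 where there is no reading), "K" (3x3 intrinsics, pixels), "k1" (the pictures are not rectified: a ray, as slopes to the right and down, at radius r is drawn at 1 + k1 r^2 times it, then the intrinsics apply), "extrinsics" (4x4, takes a point from camera to world coordinates); the wrist camera has in their place "hand_eye" (4x4, takes a point from camera to tool coordinates, whose origin is the TCP and whose axes are the flange's). Camera axes: x right, y down, z forward; pixel columns grow to the right and rows downward; lengths in mm; the calibration is good to about 2 mm. A picture is of the moment at which its call begins: read the wrist's pose just before it.
A pose or a line that the arm cannot do raises env.Unreachable and nothing moves.
- sign_off(): hands the job in; it is judged then, once.
The state is a dict: "time_s": time; "joints": joint angles; "joint_vel": joint speeds; "joint_torque": joint torques, N m; "tool_pos": TCP position; "orientation": TCP orientation; "force": force on the tool from outside, world axes, zero at the start; "moment": the same for the moment, N m; "opening": opening from 0.0 (shut) to 1.0 (fully open); "gripper_force": force on a finger pad.
Only numpy, scipy, OpenCV 4.12 (cv2) and the standard library are available. Lean on these libraries where they do the work, as an engineer would, in place of code of your own. Each camera call takes 0.05 s, during which the arm holds its last target. There are 200 camera calls.

## Task

Each of the two order bins on the packing table must have one grab bar (the bridge-shaped aluminium handle), and one bin already has its own. Pull the top drawer of the cabinet open, take out the grab bar, stand it on its feet on the floor of the bin that has none, and then push the drawer fully shut. Leave everything else where it is.

Things in the scene. Friction and masses are not known exactly. Their poses are not given: they have to be found in the camera images.
- cab: grey two-drawer bench cabinet, fixed, 280 deep (x) x 220 wide (y) x 184 mm high; origin centre of its underside; its front and both drawers face its -x side (towards the robot)
- cab_drawer0 (a joint): top drawer's slide: 0 = shut, grows to 0.197 m at the stop as it comes out along the cabinet's -x; 0 to 25 mm ajar at the start. Runs lightly (1 N plus 4 N per m/s) and stays where left. Inside 235 (x) x 178 mm (y); side walls 60 mm and front 70 mm above its inner floor, which is 102 mm above the table
- cab_drawer0_handle (a point): middle of the top drawer's pull, which moves with the drawer: a round steel bar 11 mm thick and 110 mm long, along the cabinet's y, 146 mm above the table, 35 mm out from the drawer front (29 mm clear gap behind it); it can be pinched or hooked from above. Axes as the cabinet's
- cab_drawer1 (a joint): lower drawer's slide, shut at 0; not needed
- grab_bar: bridge-shaped aluminium bar on two feet, 120 (its x) x 32 x 45 mm high; top bar 106 x 16 (y) x 14 mm, centred 38 mm above the underside; 16 mm legs at x = +-45 mm. Origin: centre of underside. At the start it stands in the front part of the top drawer, in its left or right half (the plate is in the other), lengthwise along the cabinet's x. 0.1 to 0.2 kg
- packed_bar: the other grab bar, the same shape and size as grab_bar (origin likewise), already packed in one of the two bins
- carton: small cardboard carton 100 (x) x 50 (y) x 40 mm, origin centre of its underside, lying in the bin that has no grab bar; stays there
- bin_a: the left-hand (+y) order bin, open blue plastic, fixed: 220 (x) x 180 (y) x 70 mm high, walls and floor 5 mm, the wall at -x (towards the robot) 40 mm. Origin: centre of underside; inner floor 5 mm above it. A packed thing lies across its far half, within 30 degrees of the bin's y, about 46 mm to +x of the centre; the near half (-x) is free.
- bin_b: the right-hand (-y) order bin, open blue plastic, fixed: 220 (x) x 180 (y) x 70 mm high, walls and floor 5 mm, the wall at -x (towards the robot) 40 mm. Origin: centre of underside; inner floor 5 mm above it. A packed thing lies across its far half, within 30 degrees of the bin's y, about 46 mm to +x of the centre; the near half (-x) is free.
- plate: plain steel plate 110 x 50 x 8 mm lying on the floor of the top drawer beside the grab bar; stays in the drawer. Origin centre of its underside
- cup_a: red plastic cup, 90 mm across its rim, 120 mm high, to the left of the cabinet; origin centre of its underside
- cup_b: a second such cup, to the right of the cabinet
- tape_roll: roll of paper tape, 100 mm across, 24 mm high, lying on the middle of the cabinet's top; origin centre of its underside
- wrench: steel wrench 160 mm long lying on the table between the robot and the cabinet
Things that resemble listed ones, but are neither listed nor needed, are in the scene too. What is shaped like the packed_bar but black or green is not meant.

How it is judged:
By the outcome, as a careful person would: the job done as asked, in the order asked, and still so for the second after the job is handed in, with the robot touching nothing.
It also fails if it takes over 67 s, if anything falls off the work surface, if the arm or the gripper's body presses on something with over 40 N, if the wrist force passes 120 N, or if a joint passes its speed limit or range.

## Working session

There is one attempt and no reset: what is moved stays moved. The work goes in short steps, each a Python script; the robot and the scene stay as the last script left them, time stands still between calls to the robot, and variables do not carry over. Pictures are saved under pics/ and viewed, at most 10 in all, crops included, and the job is handed in when it is done.

```bash
ls; mkdir -p pics; cat > h.py <<'E'
import numpy as np, cv2, pickle
from station import env, eoat, kin, eyes, sign_off
def rays(c,px):
    px=np.atleast_2d(px).astype(float);K=np.array(c["K"]);d=np.c_[(px[:,0]-K[0,2])/K[0,0],(px[:,1]-K[1,2])/K[1,1]]
    u=d.copy()
    for _ in range(20): u=d/(1+c["k1"]*(u**2).sum(1,keepdims=True))
    return np.c_[u,np.ones(len(u))]
def cast(c,px,z):  # onto world plane z
    E=np.array(c["extrinsics"]);r=rays(c,px)@E[:3,:3].T;o=E[:3,3]
    return o+r*((z-o[2])/r[:,2])[:,None]
def depth(c,px):
    px=np.atleast_2d(px);E=np.array(c["extrinsics"]);q=px.astype(int)
    return (rays(c,px)*c["z_map"][q[:,1],q[:,0]][:,None])@E[:3,:3].T+E[:3,3]
def cloud(c):
    v,u=np.mgrid[:480,:640];return depth(c,np.c_[u.ravel(),v.ravel()]).reshape(480,640,3)
def qR(q):
    from scipy.spatial.transform import Rotation as R
    return R.from_quat([q[1],q[2],q[3],q[0]]).as_matrix()
def down(yaw): # tool z down; tool y axis at angle yaw from world y
    from scipy.spatial.transform import Rotation as R
    q=(R.from_euler('z',yaw)*R.from_euler('x',np.pi)).as_quat();return [q[3],q[0],q[1],q[2]]
def wrist():
    o=env.get_obs();c=eyes.capture("wrist");T=np.eye(4);T[:3,:3]=qR(o["orientation"]);T[:3,3]=o["tool_pos"]
    c=dict(c);c["extrinsics"]=T@np.array(c["hand_eye"]);return c
E
python3 - <<'E'
from h import *
for n in("scene","top"):
    c=eyes.capture(n);cv2.imwrite(f"pics/{n}0.png",c["frame"]);pickle.dump(dict(c),open(f"{n}0.pkl","wb"));print(n,np.round(c["extrinsics"],2).tolist(),c["K"],c["k1"])
o=env.get_obs();print(o)
E
```

```text
pics
scene [[-0.2, 0.72, -0.66, 1429.21], [0.98, 0.14, -0.14, 270.08], [-0.01, -0.68, -0.73, 1101.54], [0.0, 0.0, 0.0, 1.0]] [[580.06619423   0.         318.6781824 ]
 [  0.         580.06619423 241.38951417]
 [  0.           0.           1.        ]] -0.12159908190457037
top [[-0.03, -0.98, 0.2, 325.02], [-1.0, 0.02, -0.03, 77.56], [0.02, -0.2, -0.98, 1197.76], [0.0, 0.0, 0.0, 1.0]] [[486.60702915   0.         322.44157409]
 [  0.         486.60702915 246.01444122]
 [  0.           0.           1.        ]] 0.005544732845918622
{'time_s': 0.1, 'joints': array([ 1.09546791,  0.61580319, -0.01261507,  1.4246956 ,  0.00809153,
        1.10339099, -0.04039538]), 'joint_vel': array([-0.00021688, -0.00099782, -0.00212579, -0.00290077,  0.00022206,
        0.00252859, -0.00105194]), 'joint_torque': array([ 2.02004150e-03, -4.60041869e+01,  2.10016672e-01, -1.66244441e+01,
       -6.12405594e-02,  1.69279869e-02,  9.66981111e-05]), 'tool_pos': array([ 281.75437486, -584.99307903,  217.623811  ]), 'orientation': array([-1.09321269e-03,  9.74916810e-01,  2.22566735e-01, -2.59658408e-04]), 'force': array([-0.78124954,  0.34028392,  0.06807041]), 'moment': array([ 0.03482245, -0.02881217,  0.04780934]), 'gripper_force': 0.0, 'opening': 1.0031782018966966}
```

View pics/scene0.png

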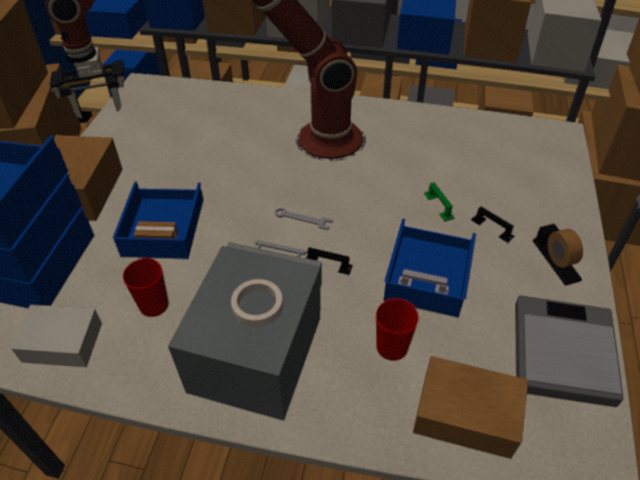

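View pics/top0.png

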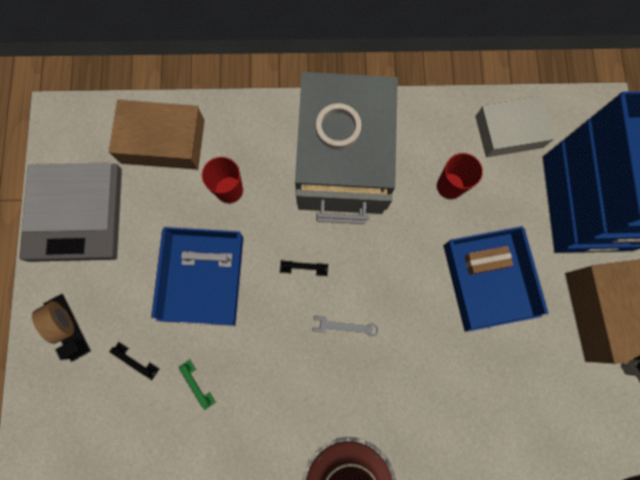

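The scene shows two bins. bin_a (top image about (198,277)) holds the silver packed bar, and bin_b (about (495,280)) holds the carton, so bin_b is the target. The drawer pull is at top (342,217). The black bars at (303,268) and (134,361) and the green bar at (197,385) are decoys standing on the table. Next I'll measure the cabinet, handle and bin_b.

```bash
python3 - <<'E'
from h import *
t=pickle.load(open("top0.pkl","rb"));s=pickle.load(open("scene0.pkl","rb"))
def rect(P,m):
    r=cv2.minAreaRect(P[m][:,:2].astype(np.float32));return np.round(r[0],1),np.round(r[1],1),round(r[2],2),m.sum(),"z",np.median(P[m][:,2]).round(1)
W={}
for n,c in(("top",t),("scene",s)):
    P=cloud(c);ok=c["z_map"]>0;W[n]=P
    X,Y,Z=P[...,0],P[...,1],P[...,2]
    print(n,"table z",np.median(Z[ok&(abs(X-400)<50)&(abs(Y)<60)]))
    m=(ok&(abs(Z-184)<8)&(X>550)&(abs(Y-60)<220)).astype(np.uint8)
    m=cv2.morphologyEx(m,cv2.MORPH_OPEN,np.ones((3,3)))>0
    print("cabtop",rect(P,m))
    hsv=cv2.cvtColor(c["frame"],cv2.COLOR_BGR2HSV)
    b=((hsv[...,0]>105)&(hsv[...,0]<125)&(hsv[...,1]>150)&ok)
    for nm,yy in(("a",(100,500)),("b",(-420,-100))):
        g=b&(Y>yy[0])&(Y<yy[1])&(X>300)&(X<700)
        rim=g&(abs(Z-70)<6);fl=g&(abs(Z-5)<5)
        print("bin",nm,"rim",rect(P,rim),"all",rect(P,g&(Z<78)),"floor",rect(P,fl))
# handle by depth in top
P=W["top"];X,Y,Z=P[...,0],P[...,1],P[...,2]
sub=P[205:228,310:375];m=(sub[...,2]>135)&(sub[...,2]<160)&(t["z_map"][205:228,310:375]>0)
print("handle",rect(sub,m))
# cup, tape positions
for nm,c in W.items(): pass
cv2.imwrite("pics/c1.png",cv2.resize(t["frame"][150:300,270:390],None,fx=5,fy=4,interpolation=cv2.INTER_CUBIC)[:600,:800])
for px in [(204,172),(462,172),(303,268)]: print(px,depth(t,px).round())
E
```

```text
top table z 0.7640084366246356
cabtop (array([794.8, -13.6]), array([220.8, 270.5]), 85.4, np.int64(10145), 'z', np.float64(184.4))
bin a rim (array([491. , 339.8]), array([186.6, 211.4]), 85.06, np.int64(764), 'z', np.float64(69.7)) all (array([489.6, 339.9]), array([186.6, 214.2]), 85.06, np.int64(6712), 'z', np.float64(6.4)) floor (array([490.2, 346.1]), array([162.8, 210. ]), 85.33, np.int64(4784), 'z', np.float64(5.2))
bin b rim (array([ 492.1, -297.1]), array([127.4, 265.8]), 62.84, np.int64(461), 'z', np.float64(69.7)) all (array([ 463.8, -353.5]), array([213.5, 167.4]), 9.09, np.int64(4102), 'z', np.float64(5.8)) floor (array([ 465.5, -368.5]), array([210.4, 135.6]), 9.2, np.int64(2921), 'z', np.float64(4.7))
scene table z -0.46637118615194595
cabtop (array([793. , -14.2]), array([221.5, 269.6]), 85.36, np.int64(11267), 'z', np.float64(183.0))
bin a rim (array([494.9, 339.7]), array([183.5, 217.1]), 85.05, np.int64(591), 'z', np.float64(68.6)) all (array([484.3, 272.7]), array([318.9, 227.1]), 85.05, np.int64(5205), 'z', np.float64(7.4)) floor (array([483.8, 282. ]), array([289.1, 223.5]), 85.36, np.int64(2685), 'z', np.float64(4.1))
bin b rim (array([ 498.9, -299.9]), array([131.7, 265.9]), 61.47, np.int64(375), 'z', np.float64(68.3)) all (array([ 464.1, -352.6]), array([229.6, 167. ]), 8.08, np.int64(2987), 'z', np.float64(22.7)) floor (array([ 462.9, -356.7]), array([225.5, 159.1]), 8.9, np.int64(1033), 'z', np.float64(4.4))
handle (array([6.117e+02, 6.000e-01]), array([120. ,  38.5]), 87.9, np.int64(334), 'z', np.float64(150.0))
(204, 172) [[725. 319. 110.]]
(462, 172) [[ 740. -314.   32.]]
(303, 268) [[503.  94.  44.]]
```

View pics/c1.png

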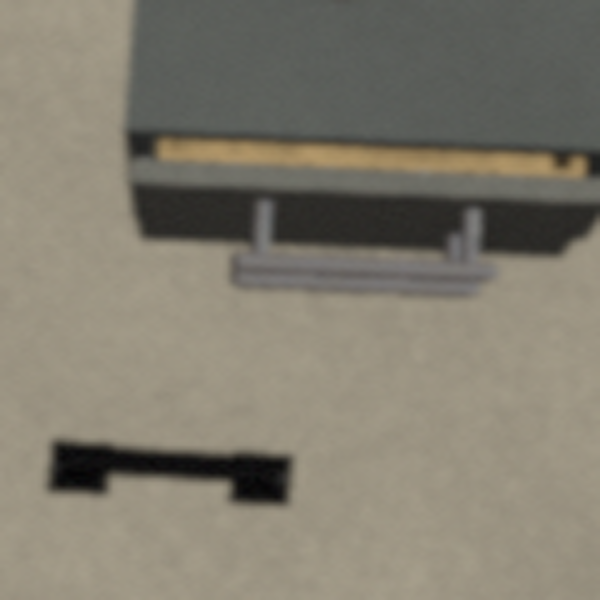

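The crop shows the top pull as the upper bar, crop (235–492, 266), i.e. top px about (342.7,216.5). The bar just below it is the lower drawer's pull. Now the refined handle by triangulation, plus bin_b and the carton.

```bash
python3 - <<'E'
from h import *
t=pickle.load(open("top0.pkl","rb"));s=pickle.load(open("scene0.pkl","rb"))
e=cast(t,[(317,215.7),(368.4,217.3)],147);print("handle ends z147",e.round(1),np.linalg.norm(e[1]-e[0]))
for px in [(330,216),(343,216.5),(355,217),(343,204),(343,196)]: print(px,depth(t,px).round(1))
for n,c in(("top",t),("scene",s)):
    P=cloud(c);X,Y,Z=P[...,0],P[...,1],P[...,2]
    hsv=cv2.cvtColor(c["frame"],cv2.COLOR_BGR2HSV)
    b=((hsv[...,0]>105)&(hsv[...,0]<125)&(hsv[...,1]>150)&(c["z_map"]>0))&(Y>-460)&(Y<-180)&(X>300)&(X<620)
    b=cv2.morphologyEx(b.astype(np.uint8),cv2.MORPH_OPEN,np.ones((2,2)))>0
    for nm,m in(("all",b&(Z<78)),("rim",b&(abs(Z-69.5)<5)),("floor",b&(abs(Z-5)<4))):
        r=cv2.minAreaRect(P[m][:,:2].astype(np.float32));print(n,nm,np.round(r[0],1),np.round(r[1],1),round(r[2],1),m.sum(),np.median(Z[m]).round(1))
    m=(~b)&(abs(Z-44)<7)&(abs(X-510)<90)&(abs(Y+330)<80)&(hsv[...,0]<25)
    m=cv2.morphologyEx(m.astype(np.uint8),cv2.MORPH_OPEN,np.ones((3,3)))>0
    r=cv2.minAreaRect(P[m][:,:2].astype(np.float32));print(n,"carton",np.round(r[0],1),np.round(r[1],1),round(r[2],1),m.sum(),np.median(Z[m]).round(1))
for dx in (0,-197):
  for q in ([616+dx,0,131],[616+dx,0,260]): print(q,kin.inverse_kinematics(q,down(np.radians(-4.6))))
E
```

```text
handle ends z147 [[603.8  58.7 147. ]
 [597.3 -56.  147. ]] 114.8519158241439
(330, 216) [[600.7  30.  153.3]]
(343, 216.5) [[598.5   1.3 154.8]]
(355, 217) [[596.4 -25.2 156.1]]
(343, 204) [[635.6  -2.  126. ]]
(343, 196) [[640.4   0.8 172.1]]
top all [ 463.4 -364. ] [214.7 187.8] 9.0 5980 6.3
top rim [ 464.4 -363.9] [210.2 187.8] 9.0 630 69.4
top floor [ 466.8 -376.2] [210.4 151. ] 9.2 3614 4.8
top carton [ 512.  -359.6] [ 49.7 102. ] 9.0 808 44.9
scene all [ 466.  -362.4] [229.3 185. ] 9.3 4065 19.5
scene rim [ 475.  -360.4] [206.8 183.9] 9.6 382 68.2
scene floor [ 464.8 -363.1] [226.9 179.8] 9.2 1374 4.5
scene carton [ 511.8 -359.5] [57.7 99.3] 9.9 550 43.7
[616, 0, 131] [-0.06079454  0.65244264  0.04195789  1.63193812 -0.03367059  0.85791713
 -1.6565031 ]
[616, 0, 260] [-0.01214792  0.52633868 -0.03879372  1.46719072  0.02136232  1.14847546
 -1.70553378]
[419, 0, 131] [-0.04375705  0.40286176 -0.01139691  2.16252377  0.00820023  0.57624591
 -1.71219915]
[419, 0, 260] [ 0.11321481  0.21575858 -0.20275121  1.97265676  0.05271885  0.9581192
 -1.76637574]
```

```bash
python3 - <<'E'
from h import *
o=env.get_obs();p=o["tool_pos"]
env.move_l([p[0],p[1],330],v=300)
env.move_ptp([590,0,330],down(np.radians(-4.6)))
eoat.close(20)
c=wrist();cv2.imwrite("pics/w1.png",c["frame"]);pickle.dump(c,open("w1.pkl","wb"))
o=env.get_obs();print(o["time_s"],o["tool_pos"],o["opening"],o["force"],np.round(c["hand_eye"],2).tolist())
E
```

```text
4.475 [ 5.89983844e+02 -4.06971406e-03  3.29977745e+02] 0.002414749239034039 [0.29311843 0.30460942 0.24623718] [[-0.0, -0.96, -0.28, 77.71], [1.0, -0.0, -0.0, 1.89], [0.0, -0.28, 0.96, -167.24], [0.0, 0.0, 0.0, 1.0]]
```

View pics/w1.png

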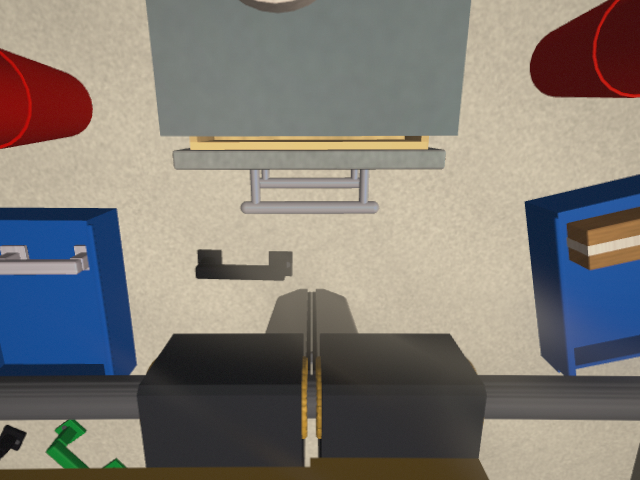

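The wrist view shows the top pull from (241,207) to (379,207), with the drawer's front rim at row 158. Triangulate it against the top view.

```bash
cat >> h.py <<'E'
def tri(c1,p1,c2,p2):
    A=[];b=[]
    for c,p in((c1,p1),(c2,p2)):
        E=np.array(c["extrinsics"]);r=(rays(c,p)@E[:3,:3].T)[0];r/=np.linalg.norm(r);M=np.eye(3)-np.outer(r,r);A.append(M);b.append(M@E[:3,3])
    x,res,*_=np.linalg.lstsq(np.vstack(A),np.concatenate(b),rcond=None);return x,np.sqrt(res.sum())
E
python3 - <<'E'
from h import *
w=pickle.load(open("w1.pkl","rb"));t=pickle.load(open("top0.pkl","rb"))
print(tri(w,(310,207.3),t,(342.7,216.5)))
print(cast(w,[(243,207.5),(377,207.3),(310,207.4)],147).round(1))
for p in [(285,207),(310,207),(340,207),(310,158)]: print(depth(w,p).round(1))
print("rim ends",cast(w,[(175,159),(443,159)],172).round(1))
P=cloud(w);m=(abs(P[...,2]-184)<5)&(P[...,0]>600);m=cv2.morphologyEx(m.astype(np.uint8),1*2,np.ones((3,3)))>0
q=P[m];print(q[:,2].mean(),cast(w,[(162,135.5),(458,135.5)],184).round(1))
E
```

```text
(array([ 6.00717390e+02, -1.32619690e-01,  1.45339166e+02]), np.float64(1.9876363017223229))
[[605.3  56.8 147. ]
 [596.  -59.9 147. ]
 [600.7  -1.5 147. ]]
[[603.7  19.8 152.2]]
[[602.1  -1.7 152.9]]
[[599.9 -27.4 152.1]]
[[644.6  -5.2 172. ]]
rim ends [[ 652.2  100.3  172. ]
 [ 635.3 -109.   172. ]]
185.22919338453048 [[ 670.4  102.9  184. ]
 [ 652.7 -116.1  184. ]]
```

```bash
python3 - <<'E'
from h import *
a=np.radians(-4.6);u=np.array([np.cos(a),np.sin(a),0]);H=np.array([601.3,-1,0])
q=H+20.5*u
env.move_ptp([q[0],q[1],200],down(a))
F0=env.get_obs()["force"]
for z in (170,150,140,130):
    env.move_l([q[0],q[1],z],v=80);f=env.get_obs()["force"]-F0
    if np.linalg.norm(f)>6: print("contact",z,f);break
else:
    p=q-160*u; 
    env.move_l([p[0],p[1],130],v=110);print(env.get_obs()["force"]-F0)
    for k in range(12):
        p=p-4*u;env.move_l([p[0],p[1],130],v=40);f=(env.get_obs()["force"]-F0);print(k,f.round(1))
        if f@u>8: break
    p=p+9*u;env.move_l([p[0],p[1],130],v=60)
    env.move_l([p[0],p[1],230],v=200)
o=env.get_obs();print(o["time_s"],o["tool_pos"])
E
```

```text
[0.22913157 0.09307621 0.61577775]
0 [0.1 0.2 0.6]
1 [-0.4  0.6  0.5]
2 [-0.7  0.8  1. ]
3 [-0.4  0.5  1.1]
4 [-0.3  0.5 -0.1]
5 [-1.2  0.5 -0.5]
6 [-0.5  1.1  0.9]
7 [-0.2  0.3 -0. ]
8 [ 5.3 -0.1 -2.6]
9 [11.2 -1.2 -7.6]
11.6083 [430.04594078  12.56676544 229.16373147]
```

```bash
python3 - <<'E'
from h import *
a=np.radians(-4.6)
env.move_l([470,8,330],v=250)
c=wrist();pickle.dump(c,open("w2.pkl","wb"))
eoat.open_gripper()
env.move_l([530,2,330],v=250)
d=wrist();cv2.imwrite("pics/w3.png",d["frame"]);pickle.dump(d,open("w3.pkl","wb"));print(env.get_obs()["time_s"])
cv2.imwrite("pics/w23.png",np.hstack([cv2.resize(x["frame"],(400,300)) for x in(c,d)]))
E
```

```text
14.1583
```

View pics/w23.png

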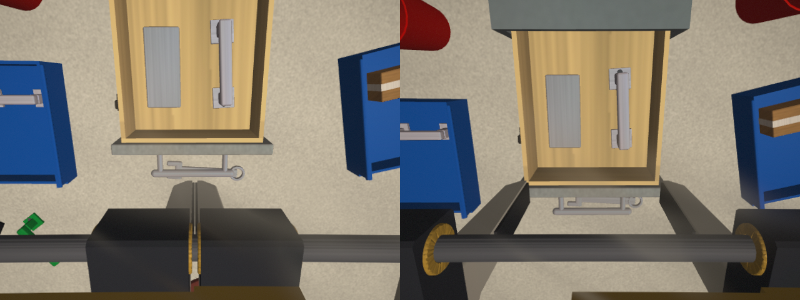

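The drawer is open. The grab bar stands in its right half (right panel about (624,108)) and the plate in the left half (562,110). There is only one silver bar in the drawer, so there is no ambiguity. Measure it in both views, along with the drawer walls.

```bash
python3 - <<'E'
from h import *
C=[pickle.load(open(f"w{i}.pkl","rb")) for i in(2,3)]
cen=[]
for c in C:
    P=cloud(c);X,Y,Z=P[...,0],P[...,1],P[...,2]
    hsv=cv2.cvtColor(c["frame"],cv2.COLOR_BGR2HSV)
    g=(hsv[...,1]<70)&(X>430)&(X<640)&(Y<20)&(Y>-70)&(c["z_map"]>0)
    m=g&(Z>138)&(Z<156)
    n,l,st,ce=cv2.connectedComponentsWithStats(m.astype(np.uint8));k=1+np.argmax(st[1:,4]);mm=l==k
    v,u=np.nonzero(mm);r=cv2.minAreaRect(P[mm][:,:2].astype(np.float32))
    ri=cv2.minAreaRect(np.c_[u,v].astype(np.float32));print("top",np.round(r[0],1),np.round(r[1],1),round(r[2],1),np.median(Z[mm]).round(1),mm.sum(),"px",ri)
    cen.append(ri[0]);print("cast",cast(c,ri[0],147).round(1))
    # drawer walls top z~162 (yellow) across a line x=530
    y=(hsv[...,0]<30)&(hsv[...,1]>60)&(abs(Z-162)<6)&(abs(X-530)<12)&(abs(Y)<130)
    for s in(1,-1):
        q=P[y&((Y-5)*s>0)];print("wall",s,len(q),q[:,1].min().round(1) if len(q) else 0,q[:,1].max().round(1) if len(q) else 0)
    f=(hsv[...,1]<70)&(abs(Z-110)<5)&(abs(X-530)<70)&(Y>0)&(Y<90);r=cv2.minAreaRect(P[f][:,:2].astype(np.float32));print("plate",r,f.sum(),np.median(Z[f]))
    h=(abs(Z-146)<9)&(X<450)&(X>380)&(abs(Y)<90)&(hsv[...,1]<60);print("handle",P[h].mean(0) if h.any() else None)
print(tri(C[0],cen[0],C[1],cen[1]))
E
```

```text
top [560.8 -41.8] [ 16.2 105.7] 88.4 147.9 2816 px ((360.18060302734375, 99.49179077148438), (138.95376586914062, 21.215328216552734), 89.30972290039062)
cast [[563.3 -41.1 147. ]]
wall 1 305 93.2 101.1
wall -1 313 -91.5 -83.6
plate ((555.2723999023438, 45.14684295654297), (49.847312927246094, 91.9771957397461), 85.47003173828125) 5824 111.2297934097937
handle [419.95021094  13.14544286 150.89105147]
top [561. -42.] [ 16.1 105.3] 88.6 147.8 2348 px ((356.84967041015625, 177.43650817871094), (123.19825744628906, 19.506389617919922), 88.45184326171875)
cast [[563.4 -41.6 147. ]]
wall 1 285 92.4 100.9
wall -1 262 -91.4 -83.5
plate ((555.65625, 45.227508544921875), (50.02880859375, 92.49279022216797), 85.58811950683594) 4963 111.05432880363924
handle [419.25044507  13.03941651 150.6606666 ]
(array([563.29214832, -41.41837524, 146.3105719 ]), np.float64(0.3299600735983951))
```

The bar is at (563,−41) with its top at z 146–148, matching 102+45. It is too close to the right wall for the open fingers (128 mm over their backs). I'll first nudge it about 28 mm inward at foot level, with the gripper turned lengthwise, then look again.

```bash
python3 - <<'E'
from h import *
best=None
for y in (-93,87):
    q=down(np.radians(y));js=[kin.inverse_kinematics([560,-71.5,z],q) for z in(108,230)]
    print(y,js)
    if all(j is not None for j in js):
        s=abs(js[1][6]);best=min(best or (9,),(s,y))
q=down(np.radians(best[1]))
env.move_ptp([560,-71.5,235],q);F0=env.get_obs()["force"];ok=True
for z in (175,140,120,108):
    env.move_l([560,-71.5,z],v=100);f=env.get_obs()["force"]-F0;print(z,f.round(1))
    if np.linalg.norm(f)>6: ok=False;break
if ok:
    env.move_l([560,-34,108],v=40);print((env.get_obs()["force"]-F0).round(1))
    env.move_l([560,-40,108],v=60)
env.move_l([560,-40,235],v=200)
env.move_ptp([530,2,330],down(np.radians(-3)))
d=wrist();pickle.dump(d,open("w4.pkl","wb"));cv2.imwrite("pics/w4.png",d["frame"]);print(env.get_obs()["time_s"])
c=d;P=cloud(c);X,Y,Z=P[...,0],P[...,1],P[...,2]
hsv=cv2.cvtColor(c["frame"],cv2.COLOR_BGR2HSV)
m=(hsv[...,1]<70)&(X>430)&(X<640)&(Y<40)&(Y>-75)&(c["z_map"]>0)&(Z>138)&(Z<156)
n,l,st,ce=cv2.connectedComponentsWithStats(m.astype(np.uint8));mm=l==1+np.argmax(st[1:,4])
v,u=np.nonzero(mm);r=cv2.minAreaRect(P[mm][:,:2].astype(np.float32));ri=cv2.minAreaRect(np.c_[u,v].astype(np.float32))
print(r,np.median(Z[mm]),cast(c,ri[0],147))
h=(abs(Z-146)<9)&(X<450)&(X>380)&(abs(Y)<90)&(hsv[...,1]<60);print("handle",P[h].mean(0))
E
```

```text
-93 [array([-0.25761737,  0.67580567,  0.55845632,  1.81304591, -0.48421354,
        0.79236519, -2.644211  ]), array([-0.37541722,  0.55921799,  0.75111763,  1.67632409, -0.42400371,
        1.07594208, -2.6886914 ])]
87 [array([ 0.38643795,  0.65702259, -0.47341363,  1.79202332,  0.40295468,
        0.78966093, -0.34284805]), array([ 0.42540735,  0.51440309, -0.52664234,  1.65078396,  0.28832722,
        1.05463067, -0.2408763 ])]
175 [0.2 0.9 1.4]
140 [ 1.3 -0.2 -0.1]
120 [ 0.4 -0.1  1.2]
108 [0.4 0.5 1.4]
[-0.4 -0.6  6.6]
20.8667
((561.3631591796875, -18.646947860717773), (15.911970138549805, 104.1658706665039), 86.96586608886719) 147.88421070876961 [[563.74290578 -19.12058512 147.        ]]
handle [419.45485844  12.93576721 150.68004452]
```

View pics/w4.png

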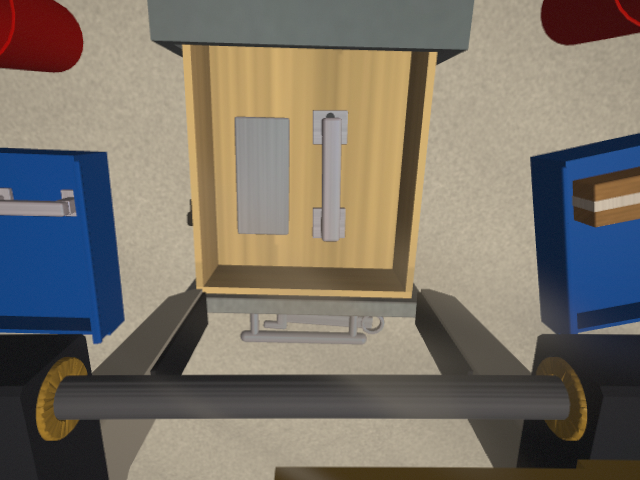

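The bar still stands upright, now at (563,−19) with yaw −3°. That leaves about 67 mm to the wall, enough for the finger. The bin's free strip is 128 mm, the same as the open fingers, so I'll grip 40 mm off the bar's centre. In bin_b the far finger then passes beyond the carton's end.

```bash
cat > plan.py <<'E'
from h import *
A=np.radians(9.1);R=np.array([[np.cos(A),-np.sin(A)],[np.sin(A),np.cos(A)]]);B=np.array([464.5,-363.5])
def bp(x,y): return B+R@np.array([x,y])
E
python3 - <<'E'
from plan import *
g=bp(-35,59)   # gripper at bin (-35,59), bar centre at (-35,19)
res={}
for yaw in(99.1,-80.9):
    res[yaw]=[kin.inverse_kinematics([g[0],g[1],z],down(np.radians(yaw))) for z in(25,230)];print(yaw,g,res[yaw])
yaw=min([k for k in res if all(j is not None for j in res[k])],key=lambda k:max(abs(j[6]) for j in res[k]))
s=1 if yaw>0 else -1
a=np.radians(-3);cx=np.array([562.8,-16.0])+s*40*np.array([np.cos(a),np.sin(a)])
print("use",yaw,cx)
env.move_ptp([*cx,230],down(a));F0=env.get_obs()["force"];ok=True
for z in(165,135,122):
    env.move_l([*cx,z],v=120);f=env.get_obs()["force"]-F0;print(z,f.round(1))
    if np.linalg.norm(f)>6: ok=False;break
if ok:
    eoat.close(40);o=env.get_obs();print(o["opening"]*93,o["gripper_force"])
    env.move_l([*cx,260],v=150);o=env.get_obs();print(o["opening"]*93,(o["force"]-F0).round(1),o["time_s"])
    np.save("yaw.npy",yaw)
    d=wrist();cv2.imwrite("pics/w5.png",d["frame"]);pickle.dump(d,open("w5.pkl","wb"))
E
```

```text
99.1 [ 420.6091908  -310.77811776] [array([ 0.82201353,  0.72580412, -0.34986915,  1.96621012,  0.46803732,
        0.52858335,  0.30282984]), array([ 0.86329721,  0.42900783, -0.38978443,  1.76509913,  0.19088495,
        0.9847011 ,  0.55812306])]
-80.9 [ 420.6091908  -310.77811776] [array([ 0.49574907,  0.70685133,  0.15131986,  1.97657134, -0.21643642,
        0.47335276, -2.17832153]), array([ 0.43418668,  0.41152868,  0.23104468,  1.7783533 , -0.11170588,
        0.96442473, -2.27238735])]
use 99.1 [602.74518139 -18.09343825]
165 [-0.4  0.4  0.2]
135 [ 1.2 -0.1 -0.3]
122 [-0.1 -0.5 -0.5]
15.564408926758777 39.99284237623215
15.803521187108812 [-0.2  0.8 -2.4] 25.025
```

View pics/w5.png

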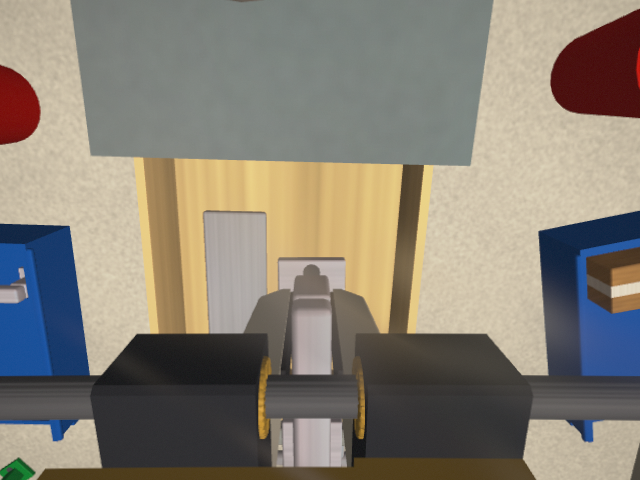

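Bar held (opening 15.8 mm, weight about 2 N). Move over bin_b and check the carton and walls again from there before lowering.

```bash
python3 - <<'E'
from plan import *
g=bp(-35,59);q=down(np.radians(99.1))
env.move_ptp([*g,260],q)
c=wrist();pickle.dump(c,open("w6.pkl","wb"));cv2.imwrite("pics/w6.png",c["frame"])
o=env.get_obs();print(o["time_s"],o["opening"]*93)
P=cloud(c);hsv=cv2.cvtColor(c["frame"],cv2.COLOR_BGR2HSV);L=(P[...,:2]-B)@R;Z=P[...,2]
b=((hsv[...,0]>105)&(hsv[...,0]<125)&(hsv[...,1]>150)&(c["z_map"]>0))
m=b&(abs(Z-5)<4)&(abs(L).max(2)<120);print("floor z",np.median(Z[m]),m.sum(),np.percentile(L[m],[1,99],axis=0).round(1))
m=b&(abs(Z-69)<5)&(abs(L).max(2)<125);print("rim",m.sum(),np.median(Z[m]),np.percentile(L[m],[1,99],axis=0).round(1))
m=b&(abs(Z-39)<4)&(L[...,0]<-90)&(L[...,0]>-125);print("near wall",m.sum(),np.percentile(L[m],[2,98],axis=0).round(1) if m.sum() else 0)
m=(hsv[...,0]<25)&(abs(Z-44)<6)&(abs(L).max(2)<85);r=cv2.minAreaRect(L[m].astype(np.float32)) ;print("carton",m.sum(),cv2.boxPoints(r).round(1).tolist())
E
```

```text
27.0333 15.737374600614329
floor z 6.161537067300401 11537 [[-101.   -85.7]
 [ 104.4   70.2]]
rim 3202 71.03155047906782 [[-100.9  -49.1]
 [ 109.3   89.6]]
near wall 223 [[-108.7  -70. ]
 [-104.7   -7.2]]
carton 4703 [[22.700000762939453, 42.900001525878906], [23.0, -58.0], [72.5999984741211, -57.79999923706055], [72.4000015258789, 43.099998474121094]]
```

View pics/w6.png

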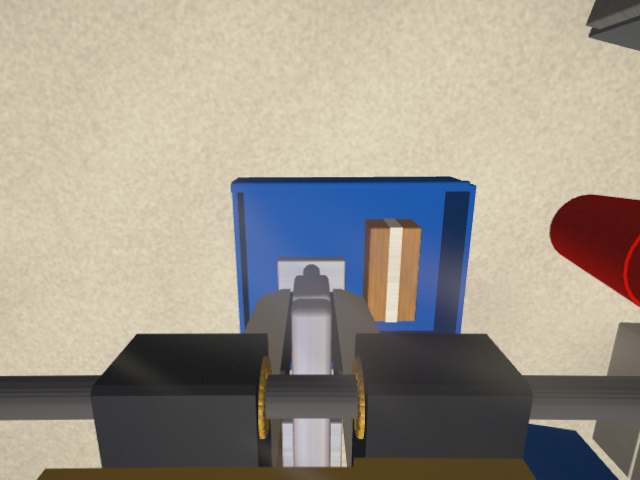

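The picture agrees with the plan: the carton end is at bin y=43, the near wall's inner face at x=−105 and the floor at z≈5–6. Lower, release and look.

```bash
python3 - <<'E'
from plan import *
g=bp(-35,58.5)
env.move_l([*g,90],v=200)
env.move_l([*g,36],v=100);env.wait(.2);F0=env.get_obs()["force"]
z=36
while z>22:
    z-=1.0;env.move_l([*g,z],v=20);f=env.get_obs()["force"]-F0
    if f[2]>4: break
print("touch z",z,f.round(1),env.get_obs()["time_s"])
eoat.open_gripper();env.wait(.2);o=env.get_obs();print(o["opening"]*93,(o["force"]-F0).round(1))
env.move_l([*g,100],v=120)
p=bp(-35,-60);env.move_l([*p,330],v=300)
c=wrist();pickle.dump(c,open("w7.pkl","wb"));cv2.imwrite("pics/w7.png",c["frame"]);print(env.get_obs()["time_s"])
P=cloud(c);hsv=cv2.cvtColor(c["frame"],cv2.COLOR_BGR2HSV);L=(P[...,:2]-B)@R;Z=P[...,2]
m=(hsv[...,1]<70)&(abs(Z-49)<8)&(abs(L).max(2)<85)&(L[...,0]<20);r=cv2.minAreaRect(L[m].astype(np.float32));print(r,np.median(Z[m]))
m=(hsv[...,0]<25)&(hsv[...,1]>80)&(abs(Z-44)<6)&(abs(L).max(2)<85);print("carton",cv2.minAreaRect(L[m].astype(np.float32)))
E
```

```text
touch z 24.0 [-0.6  1.3  6.3] 31.925
93.16482814812552 [1.  0.3 0.4]
35.25
((-34.03490447998047, 14.230575561523438), (15.634016990661621, 104.39713287353516), 0.397704541683197) 50.991497640210184
carton ((47.733360290527344, -7.858615875244141), (49.60405731201172, 98.9004135131836), 0.33664071559906006)
```

View pics/w7.png

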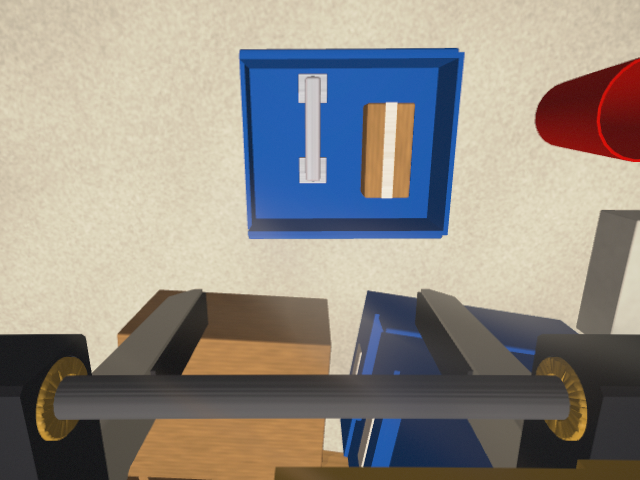

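Bar standing in bin_b at bin (−34,14), top z≈51, with the carton unmoved. Next, shut the drawer by pushing its pull with closed fingers.

```bash
python3 - <<'E'
from h import *
a=np.radians(-4.6);u=np.array([np.cos(a),np.sin(a),0]);H=np.array([418.5,13.2,0])
st=H-24*u;q=down(a)
js=[kin.inverse_kinematics([st[0],st[1],z],q) for z in(137,220)];print(st,js)
if all(j is not None for j in js):
    eoat.close(20)
    env.move_ptp([st[0],st[1],330],q)
    env.move_l([st[0],st[1],137],v=200);env.wait(.1);F0=env.get_obs()["force"];print(env.get_obs()["time_s"])
    p=st+10*u;env.move_l([*p[:2],137],v=50);print((env.get_obs()["force"]-F0).round(1))
    p=st+180*u;env.move_l([*p[:2],137],v=90);print((env.get_obs()["force"]-F0).round(1))
    for k in range(20):
        p=p+2.5*u;env.move_l([*p[:2],137],v=25);f=env.get_obs()["force"]-F0;print(k,p.round(),f.round(1))
        if f@u<-14: break
    print(env.get_obs()["time_s"])
E
```

```text
[394.57730692  15.12477418   0.        ] [array([ 0.08543558,  0.37069643, -0.23745726,  2.20942326,  0.15694793,
        0.5766207 , -1.91940804]), array([ 0.2082933 ,  0.23980874, -0.37212217,  2.08906844,  0.1170844 ,
        0.83198753, -1.88422397])]
40.0583
[-0.3  0.  -0.3]
[ 1.3  0.3 -0.2]
0 [576.   0.   0.] [ 0.4  0.2 -0.5]
1 [579.   0.   0.] [ 0.7  0.7 -0.1]
2 [581.   0.   0.] [0.1 0.2 0.3]
3 [584.  -0.   0.] [ 0.2 -0.1  0.2]
4 [586.  -0.   0.] [-0.1  0.7  0. ]
5 [589.  -1.   0.] [-0.1 -0.2  0.2]
6 [591.  -1.   0.] [0.5 0.1 0.4]
7 [594.  -1.   0.] [ 0.5  0.6 -0.5]
8 [596.  -1.   0.] [-0.6 -0.2  1.4]
9 [599.  -1.   0.] [-4.2  0.5  3.7]
10 [601.  -2.   0.] [-8.6  0.8  7.7]
11 [604.  -2.   0.] [-14.5   1.3  11. ]
45.45
```

```bash
python3 - <<'E'
from plan import *
a=np.radians(-4.6);u=np.array([np.cos(a),np.sin(a),0])
p=env.get_obs()["tool_pos"]-25*u;env.move_l([*p[:2],137],v=100);env.move_l([*p[:2],330],v=250)
c=wrist();t=eyes.capture("top");cv2.imwrite("pics/top9.png",t["frame"])
print(env.get_obs()["time_s"])
P=cloud(c);Z=P[...,2]
cv2.imwrite("pics/w9.png",np.hstack([cv2.resize(c["frame"],(400,300)),cv2.resize(t["frame"],(400,300))]))
for col in (260,310,400):
    X=P[:300,col,0];z=Z[:300,col];pan=X[(abs(z-172)<4)&(X>600)];cab=X[(abs(z-184.5)<4)&(X>600)]
    print(col,"panel x",(pan.min(),pan.max()) if len(pan) else None,"cab front",cab.min() if len(cab) else None)
m=(abs(Z-150)<6)&(P[...,0]>585)&(P[...,0]<630)&(abs(P[...,1])<40);print("handle",np.median(P[m],axis=0))
E
```

```text
46.95
260 panel x (np.float64(650.0669963267615), np.float64(664.3740172343006)) cab front 664.4569823941873
310 panel x (np.float64(646.9960998698284), np.float64(660.7022696759575)) cab front 661.5887072821563
400 panel x (np.float64(641.3581593901173), np.float64(655.8526369256872)) cab front 656.2495645802529
handle [6.12799957e+02 1.98504149e-01 1.51727003e+02]
```

View pics/w9.png

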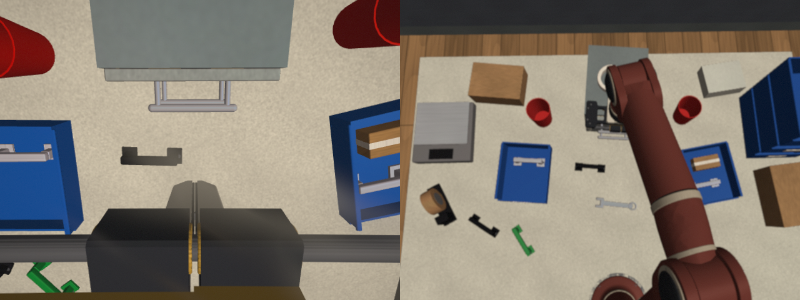

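The drawer panel sits flush against the cabinet front with its pull directly over the lower drawer's. The bar stands in bin_b, and everything else is where it was.

```bash
python3 -c "
from station import sign_off;print(sign_off())"
```

```text
the job is handed in; nothing more can be done
None
```

The job is handed in at about 47 s of the 67 s limit: the grab bar stands on the floor of bin_b's free near half beside the undisturbed carton, and the top drawer is pushed fully shut; I first slid the bar about 22 mm sideways in the drawer so the fingers could fit around it.

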